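# Slide a key tag out over the shelf edge

## Robot

A 6-joint arm with a two-finger parallel gripper is mounted at the origin on the work surface. World frame = base frame: x ahead of the robot, y to its left, z up, the work surface at z = 0. Lengths are in m, angles in rad, forces in N, time in s.
With the tool pointing down it reaches from about 0.375 to 0.925 m from the base axis. Payload 5.7 kg.
Tool frame: the origin (TCP) lies midway between the tips of the shut fingers; the grasp point (between the pads) lies 19 mm behind it; z points along the fingers, y is the line along which they close (so a half turn about z gives the same grasp; the last joint's range is limited). The gripper opens to 85 mm and grips with 20 to 120 N. Pads are 22 mm wide; open, the fingers measure 114 mm over their backs; the gripper's body (76 mm by 85 mm) begins 54 mm behind the grasp point. The pads swing forward as they close: fully open they stand 13 mm farther back than shut.
Start: joints at [-1.296, 0.359, 1.51, -0, 1.272, -0.115], TCP at [0.228, -0.555, 0.201] pointing down, gripper open.
Joint ranges: [-2.97, 2.97], [-1.01, 2.36], [0.21, 2.38], [-0.96, 4.11], [0.2, 2.71], [-2.98, 2.98]. Speed limits (rad/s): [2.39, 2.39, 3.14, 3.14, 3.14, 3.14].

## Interface

Orientations are given as [roll, pitch, yaw] about the fixed x, y, z axes, in that order (R = Rz(yaw) Ry(pitch) Rx(roll)).
In Python, from bench import sense, capture, camera_info, hand_in gives the robot as it stands.
- The arm moves only by the tool jog_arm, never from a script. Its argument "plan" is one flat list of numbers, 7 for each row, row after row: the shift along the tool's x, y, z in cm, then the turn, a rotation vector about the tool's x, y, z in rad, then the finger opening in cm, from 0 to 8.54. In form: [dx, dy, dz, ax, ay, az, grip, dx, dy, dz, ax, ay, az, grip, ...]. A call has 1 to 8 rows; each row is the pose to reach, as a shift and turn from the pose commanded when the call began, along the tool's axes at that moment; what a row does not reach only later rows make up. A row lasts 1/8 s, in which the tool goes at most 62.5 mm and 10.7 degrees, less where a joint would pass 70% of its speed; a pose out of reach is approached as far as the arm can. A call with a gripper value outside its range is refused whole. The fingers move at their own pace and stop on an object; the grip force is fixed at half the most. Time passes only in rows, so rows that repeat a pose let the fingers close. It gives the time, the measured TCP pose, the force, the opening and the grip force at its end, in the units of the state.
- sense(): the state, without advancing time (a new reading comes with each control period).
- capture(name): name is "scene" or "top" or "wrist"; returns the picture (420x560x3 uint8, red, green, blue); there is no depth.
- camera_info(name): a dict with "mtx" (3x3 intrinsics, pixels), "rvec" (rotation vector, rad) and "tvec" (3), from world to camera coordinates, as OpenCV has them. Camera axes: x right, y down, z forward; pixel columns grow to the right and rows downward; lengths in m; the calibration is good to about 2 mm. A picture is of the moment at which its call begins: read the wrist's pose just before it. camera_info takes no time and is no camera call; for the wrist camera it gives the pose at the moment of the call.
- hand_in(): hands the job in; it is judged then, once.
The state is a dict: "clock": time; "q": joint angles; "qd": joint speeds; "tau": joint torques, N m; "position": TCP position; "eef_rot": TCP orientation; "force": force on the tool from outside, world axes, zero at the start; "moment": the same for the moment, N m; "grip_width": finger opening in m; "grip_force": force on a finger pad.
Only numpy, scipy, OpenCV 4.12 (cv2) and the standard library are available. Lean on these libraries where they do the work, as an engineer would, in place of code of your own. Each camera call takes 0.05 s, during which the arm holds its last target. There are 200 camera calls.

## Task

Gently slide the wooden key tag flat along the pine shelf and out over its long front edge, the one with the key hooks beneath it, until the end with the ring hole sticks out about 30 mm, square to the edge, so that a split ring can be threaded through. Only push it with the fingertips: do not pinch, lift or drop it, and leave the file, the key blank and the pencil cup where they are. Finish with the hand clear of everything.

Things in the scene. Friction and masses are not known exactly. Their poses are not given: they have to be found in the camera images.
- tag: the wooden key tag: a flat dark-wood plate 110 x 42 mm and 8 mm thick, about 28 g, loose, lying flat on the shelf. Origin: centre of its underside. x: along its length towards the end with the ring hole, z up. At the start the hole end points roughly (within about 30 degrees) at the front edge and lies 15 to 60 mm inside it
- tag_end (a point): middle of the tag's end face at the hole end, at the underside: 55 mm from the tag's origin along its x. The overhang is how far this point is beyond the front edge
- tag_hole (a point): centre of the ring hole (9 mm across, right through) at the tag's upper face: 42 mm from the tag's origin along its x, 13 mm in from the end face
- shelf: the fixed pine key shelf standing on the console table: a board 240 mm deep (x) by 680 mm wide (y) and 20 mm thick on two cheeks; its flat upper face is 110 mm above the table, with no lip. Origin: on the table under the board's centre. x points to the front edge (away from the robot), y to the vise end. The front edge is at x = +120 mm, with hooks and hanging keys on a rail below the board
- shelf_edge (a point): middle of the shelf's front edge at the height of the upper face (x = 120, y = 0, z = 110 mm of the shelf); same axes as the shelf
- vise: small dark cast-iron vise bolted to the shelf, at x = 50, y = 287 mm of the shelf; base 84 mm wide (y), 77 mm high, jaws 42 mm wide, with the screw and T-handle out over the front edge. Fixed. Origin: centre of its base on the shelf's upper face
- key_blank: half-cut brass key blank, 60 x 26 x 3 mm, 14 g, loose, flat on the shelf about 190 mm to one side of the shelf's middle (the file is at the other side). Origin: on its underside, near the middle of its length. Leave alone
- file: bare flat steel file with a tang, 164 x 16 x 4 mm, 75 g, loose, flat on the shelf, roughly along the shelf's x, about 190 mm to the side of the middle. Origin: on its underside, near the middle of its length. Leave alone
- cup: tin pencil cup, 68 mm across and 92 mm high, with pencils up to 153 mm high, 160 g, loose, standing at the shelf's end away from the vise. Origin: centre of its underside. Leave alone

How it is judged:
By the outcome, as a careful person would: the job done as asked, in the order asked, and still so for the second after the job is handed in, with the robot touching nothing.
It also fails if it takes over 51 s, if anything falls off the work surface, if the arm or the gripper's body presses on something with over 40 N, if the wrist force passes 120 N, or if a joint passes its speed limit or range.

## Working session

There is one attempt and no reset: what is moved stays moved. The work goes in short steps, Python scripts to look and compute and a tool call to move; the robot and the scene stay as the last step left them, time stands still between calls to the robot, and variables do not carry over. Pictures are saved under pics/ and viewed, at most 11 in all, crops included, and the job is handed in when it is done.

Besides the shell and the picture viewer there is one more tool, called in YAML: its name, and indented under it one key for each argument. jog_arm: Moves the arm, as the interface text tells. Its arguments: {"type":"object","properties":{"plan":{"type":"array","items":{"type":"number"}}},"required":["plan"]}

```bash
mkdir -p pics; cat > h.py <<'E'
import numpy as np,cv2
from bench import sense,capture,camera_info,hand_in
def save(n,f):
    im=capture(n); cv2.imwrite('pics/'+f,im[:,:,::-1]); return im
def ray(n,px,z):
    c=camera_info(n);R=cv2.Rodrigues(np.array(c['rvec'],float))[0];t=np.array(c['tvec'],float).ravel()
    p=cv2.undistortPoints(np.array(px,float).reshape(-1,1,2),np.array(c['mtx'],float),None).reshape(-1,2)
    d=np.c_[p,np.ones(len(p))]@R; o=-R.T@t
    return o+d*((z-o[2])/d[:,2])[:,None]
E
python3 - <<'E'
from h import *
s=sense();print(s['clock'],s['position'],s['eef_rot'],s['grip_width'])
a=save('top','t0.png');b=save('scene','s0.png')
E
```

```text
0.0 [ 0.22776911 -0.55424583  0.19982251] [-3.13967539e+00 -1.79068326e-04  3.89827776e-01] 0.08546792447658298
```

View pics/t0.png

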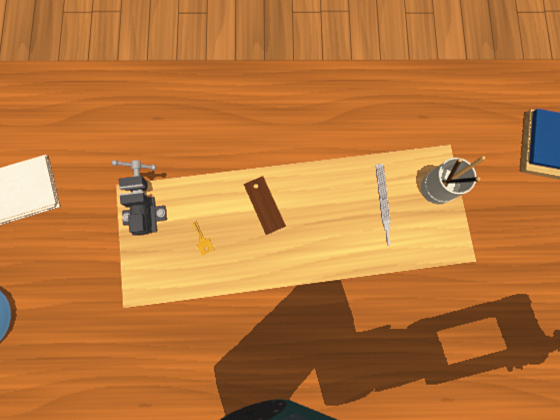

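View pics/s0.png

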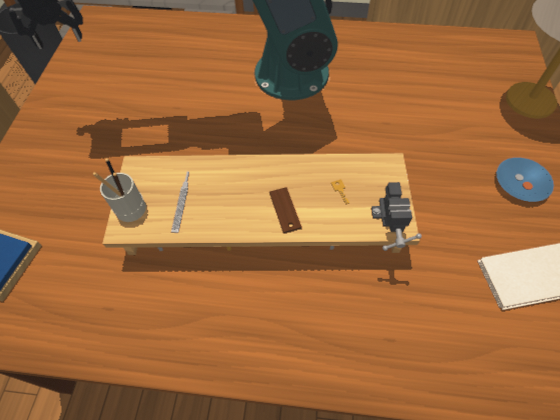

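The top view shows the tag centred near (265,205) with its hole at (256,186). The shelf's front edge runs from (118,185) to (451,146), with the key at (204,238), the file at (383,205) and the cup at (448,182). The scene view agrees: hole at (291,226).

```bash
cat >> h.py <<'E'
def tagshelf(n,im,roi=None):
    hsv=cv2.cvtColor(im,cv2.COLOR_RGB2HSV)
    return hsv
def tagrect(im,x0,y0,x1,y1,thr=110):
    m=np.zeros(im.shape[:2],np.uint8); m[y0:y1,x0:x1]=(im[y0:y1,x0:x1,0]<thr)*255
    m=cv2.morphologyEx(m,cv2.MORPH_CLOSE,np.ones((3,3)))
    c=max(cv2.findContours(m,cv2.RETR_EXTERNAL,cv2.CHAIN_APPROX_NONE)[0],key=cv2.contourArea)
    return c.reshape(-1,2).astype(float)
def fit(w):
    r=cv2.minAreaRect((w[:,:2]*1000).astype(np.float32)); b=cv2.boxPoints(r)/1000
    e=[b[1]-b[0],b[2]-b[1]]; e=max(e,key=np.linalg.norm); 
    return np.array(r[0])/1000,np.array(r[1]),e/np.linalg.norm(e)
E
python3 - <<'E'
from h import *
a=cv2.imread('pics/t0.png')[:,:,::-1]; b=cv2.imread('pics/s0.png')[:,:,::-1]
print('corners',ray('top',[(118,185),(451,146),(475,262),(124,307)],.11).round(3))
print('hole',ray('top',[(256,186)],.118),ray('scene',[(291,226)],.118))
for n,im,box in(('top',a,(235,168,295,240)),('scene',b,(262,180,310,236))):
    c=tagrect(im,*box); print(n,fit(ray(n,c,.118)))
# shelf front edge in top: per-column search of brightness
g=a.astype(int)
pts=[]
for x in list(range(180,410,5)):
    y0=185-(x-118)*39/333
    col=g[int(y0)-10:int(y0)+10,x,1]
    k=np.argmax(np.diff(col)); pts.append((x,int(y0)-10+k+.5))
w=ray('top',pts,.11); l=cv2.fitLine(w[:,:2].astype(np.float32),cv2.DIST_HUBER,0,.001,.001).ravel(); print('edge',l)
print('top file',ray('top',[(379,165),(388,245)],.114).round(3),'key',ray('top',[(195,222),(208,253)],.113).round(3))
E
```

```text
corners [[ 0.615  0.334  0.11 ]
 [ 0.69  -0.336  0.11 ]
 [ 0.455 -0.361  0.11 ]
 [ 0.38   0.309  0.11 ]]
hole [[0.60832668 0.06117421 0.118     ]] [[0.61693976 0.06395482 0.118     ]]
top (array([0.57065125, 0.04619907]), array([107.07530212,  39.21074295]), array([0.91845375, 0.39552844], dtype=float32))
scene (array([0.57632275, 0.04545551]), array([111.40657043,  40.08746338]), array([0.9167743 , 0.39940584], dtype=float32))
edge [ 0.11442111 -0.99343234  0.6564789  -0.01291631]
top file [[ 0.65  -0.185  0.114]
 [ 0.489 -0.193  0.114]] key [[0.539 0.18  0.113]
 [0.479 0.154 0.113]]
```

jog_arm:
  plan: [4,-3.6,0,0,0,0,0.8,8,-7.3,0,0,0,0,0.8,12,-11,0,0,0,0,0.8,16,-14.6,0,0,0,0,0.8,20,-18.3,0,0,0,0,0.8,24,-22,0,0,0,0,0.8,28,-25.6,0,0,0,0,0.8,32,-29.2,0,0,0,0,0.8]

```text
clock: 1.1
position: [0.4134, -0.1616, 0.2006]
eef_rot: [-3.142, -0.0, 0.39]
force: [0.9, -0.8, -0.5]
grip_width: 0.0083
grip_force: 0.0
```

jog_arm:
  plan: [4,-3.6,0,0,0,0,0.8,8,-7.3,0,0,0,0,0.8,12,-11,0,0,0,0,0.8,14.2,-13,0,0,0,0,0.8,14.2,-13,2,0,0,-0.017,0.8,14.2,-13,4,0,0,-0.017,0.8,14.2,-13,4,0,0,-0.017,0.8]

```text
clock: 1.98
position: [0.4932, 0.0113, 0.1592]
eef_rot: [-3.139, 0.004, 0.407]
force: [0.3, -0.3, 0.2]
grip_width: 0.008
grip_force: 0.0
```

```bash
python3 - <<'E'
from h import *
s=sense();print(s['clock'],s['position'],s['eef_rot'],s['grip_width'],s['force'])
a=save('wrist','w1.png')
np.savez('w1.npz',**{k:np.array(v) for k,v in camera_info('wrist').items()})
E
```

```text
1.975 [0.49322817 0.0113097  0.15921634] [-3.13943694  0.0035303   0.40707495] 0.008036065090729917 [ 0.34873068 -0.29116383  0.24195747]
```

View pics/w1.png

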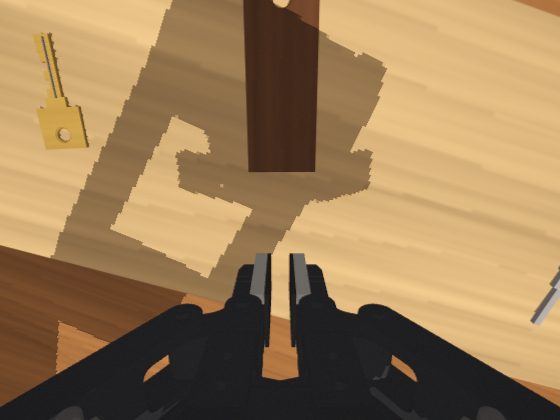

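The wrist view shows the tag's rear face at row 172, columns 248 to 316, centred on the fingertips (column 281) and parallel to the hand's line.

```bash
python3 - <<'E'
from h import *
s=sense()
w=ray('wrist',[(248,172),(316,172),(244,2),(320,2),(281,2)],.118);print(w.round(4))
y=s['eef_rot'][2];u=np.array([np.cos(y),np.sin(y)]);v=np.array([np.sin(y),-np.cos(y)])
d=w[:,:2]-s['position'][:2];print(np.c_[d@u,d@v].round(4))
c=camera_info('wrist')
def proj(p):return cv2.projectPoints(np.array(p,float).reshape(-1,3),np.array(c['rvec'],float),np.array(c['tvec'],float),np.array(c['mtx'],float),None)[0].reshape(-1,2)
p=s['position']
print(proj([p,p+np.r_[u*.011,0],p+np.r_[u*.011+v*.018,0]]))
E
```

```text
[[0.5151 0.0439 0.118 ]
 [0.532  0.0046 0.118 ]
 [0.6021 0.081  0.118 ]
 [0.6186 0.0427 0.118 ]
 [0.6102 0.0623 0.118 ]]
[[ 0.0322 -0.0219]
 [ 0.0322  0.0209]
 [ 0.1268 -0.0215]
 [ 0.1268  0.0202]
 [ 0.1268 -0.0012]]
[[283.21827546 246.26966894]
 [283.27058542 227.1583748 ]
 [317.20998316 227.16614626]]
```

jog_arm:
  plan: [0,0,2,0,0,0,0.8,0,0,3.5,0,0,0,0.8,0,0,4.2,0,0,0,0.8,0,0,4.6,0,0,0,0.8,0.5,0,4.6,0,0,0,0.8,1,0,4.6,0,0,0,0.8,1.5,0,4.6,0,0,0,0.8,1.5,0,4.6,0,0,0,0.8]

```text
clock: 3.02
position: [0.5095, 0.017, 0.115]
eef_rot: [3.141, -0.001, 0.407]
force: [0.1, -0.2, 0.8]
grip_width: 0.008
grip_force: 0.0
```

```bash
python3 - <<'E'
from h import *
s=sense();print(s['clock'],s['position'],s['eef_rot'],s['grip_width'],s['force'])
a=save('wrist','w2.png')
E
```

```text
3.025 [0.50951994 0.01704833 0.11495121] [ 3.14130491e+00 -7.62727144e-04  4.07160203e-01] 0.008036774230721393 [ 0.14022864 -0.22561738  0.78095404]
```

View pics/w2.png

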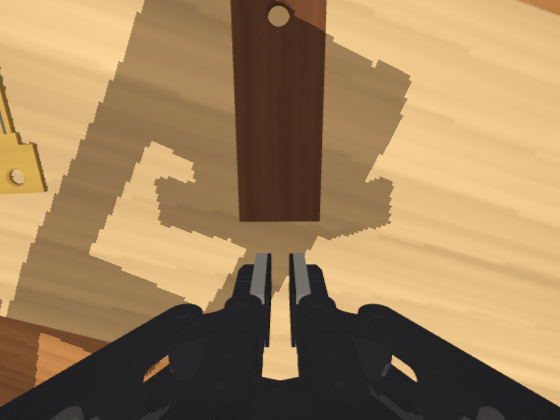

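Wrist view: the rear face is at row 221, columns 240 to 320, and the fingertips are at row 254, still short of contact.

jog_arm:
  plan: [0,0,0.25,0,0,0,0.8,0.4,0,0.25,0,0,0,0.8,0.8,0,0.25,0,0,0,0.8,1.0,0,0.25,0,0,0,0.8,1.0,0,0.25,0,0,0,0.8]

```text
clock: 3.7
position: [0.5182, 0.0209, 0.1122]
eef_rot: [-3.142, -0.0, 0.407]
force: [0.8, -0.2, -0.5]
grip_width: 0.0082
grip_force: 0.0
```

```bash
cat >> h.py <<'E'
def wtag(f):
    s=sense(); im=save('wrist',f)
    m=((im[:,:,0]<100)&(im[:,:,0].astype(int)>im[:,:,2]+18)).astype(np.uint8); m[256:]=0;m[:,:150]=0;m[:,420:]=0
    m=cv2.morphologyEx(m,cv2.MORPH_OPEN,np.ones((5,5)))
    c=max(cv2.findContours(m,cv2.RETR_EXTERNAL,cv2.CHAIN_APPROX_NONE)[0],key=cv2.contourArea).reshape(-1,2)
    y=s['eef_rot'][2];u=np.array([np.cos(y),np.sin(y)]);v=np.array([np.sin(y),-np.cos(y)])
    d=(ray('wrist',c,.118)-s['position'])[:,:2]; d=np.c_[d@u,d@v]; a=d[:,0].min(); mid=(d[:,0]>a+.01)&(d[:,0]<a+.06)
    out=[]
    for sgn in(-1,1):
        q=d[mid&(sgn*(d[:,1]-np.median(d[:,1]))>0)]; p=np.polyfit(q[:,0],q[:,1],1); out.append((p[0],np.polyval(p,a)))
    print(s['clock'],s['position'].round(4) if hasattr(s['position'],'round') else s['position'],'yaw',round(y,4),'F',np.round(s['force'],1),'w',s['grip_width'])
    print('px rear row',c[:,1].max(),'rear ahead of tcp',a.round(4),'sides slope,lat',np.round(out,4))
    return d
E
python3 -c "
from h import *
wtag('w3.png')"
```

```text
3.7 [0.5182 0.0209 0.1122] yaw 0.4069 F [ 0.8 -0.2 -0.5] w 0.00817490438872273
px rear row 239 rear ahead of tcp 0.0064 sides slope,lat [[-0.0029 -0.0225]
 [-0.0036  0.0183]]
```

jog_arm:
  plan: [0.2,-0.2,0,0,0,0,1.4,0.5,-0.2,0,0,0,0,1.4,0.98,-0.33,0,0,0,0.025,1.4,1.36,-0.46,0,0,0,0.05,1.4,1.74,-0.57,0,0,0,0.075,1.4,2.12,-0.67,0,0,0,0.1,1.4,2.12,-0.67,0,0,0,0.1,1.4]

```text
clock: 4.62
position: [0.535, 0.0355, 0.1122]
eef_rot: [-3.142, -0.0, 0.307]
force: [0.4, -0.3, -0.1]
grip_width: 0.0142
grip_force: 0.0
```

```bash
python3 -c "
from h import *
wtag('w4.png')"
```

```text
4.625 [0.535  0.0355 0.1122] yaw 0.3066 F [ 0.4 -0.3 -0.1] w 0.014207564727610934
px rear row 255 rear ahead of tcp -0.0029 sides slope,lat [[-0.104  -0.0155]
 [-0.1035  0.0254]]
```

View pics/w4.png

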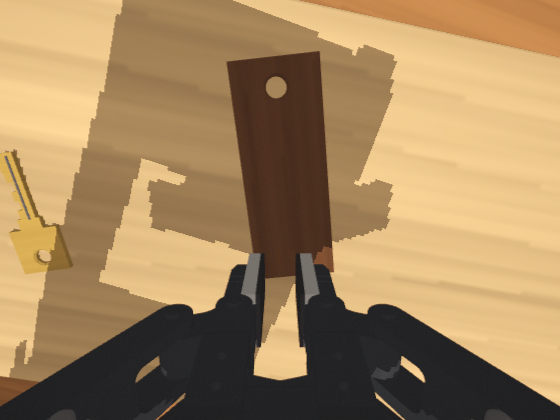

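The tag has not moved. Its rear face shows at row 275, behind the fingertips at row 254, so the tips appear to be passing above it. I'll check the tip height from the pixels.

```bash
python3 - <<'E'
from h import *
s=sense();c=camera_info('wrist');R=cv2.Rodrigues(np.array(c['rvec'],float))[0];t=np.array(c['tvec'],float).ravel()
p=s['position'];y=s['eef_rot'][2];T=np.array([[np.cos(y),np.sin(y),0],[np.sin(y),-np.cos(y),0],[0,0,-1]])
print('cam in tool',T@(-R.T@t-p),'axis',T@R.T@[0,0,1])
K=np.array(c['mtx'],float)
for z in(0,-.005,-.01,-.02,-.03):
  for x in (-.011,0,.011):
    q=p+T.T@np.array([x,.0071,z]);print(z,x,cv2.projectPoints(q.reshape(1,1,3),np.array(c['rvec'],float),np.array(c['tvec'],float),K,None)[0].ravel().round())
E
```

```text
cam in tool [ 0.07496532 -0.00174368 -0.1719187 ] axis [-2.93358814e-01 -8.79715541e-04  9.56002004e-01]
0 -0.011 [296. 264.]
0 0 [296. 246.]
0 0.011 [297. 227.]
-0.005 -0.011 [297. 269.]
-0.005 0 [297. 250.]
-0.005 0.011 [297. 230.]
-0.01 -0.011 [297. 273.]
-0.01 0 [297. 254.]
-0.01 0.011 [298. 234.]
-0.02 -0.011 [298. 283.]
-0.02 0 [298. 263.]
-0.02 0.011 [299. 241.]
-0.03 -0.011 [299. 294.]
-0.03 0 [299. 272.]
-0.03 0.011 [300. 250.]
```

```bash
python3 - <<'E'
from h import *
save('scene','s4.png'); im=cv2.imread('pics/s4.png')[140:260,220:380]; cv2.imwrite('pics/s4c.png',cv2.resize(im,(800,600),interpolation=cv2.INTER_CUBIC))
E
```

```text
(no output)
```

View pics/s4c.png

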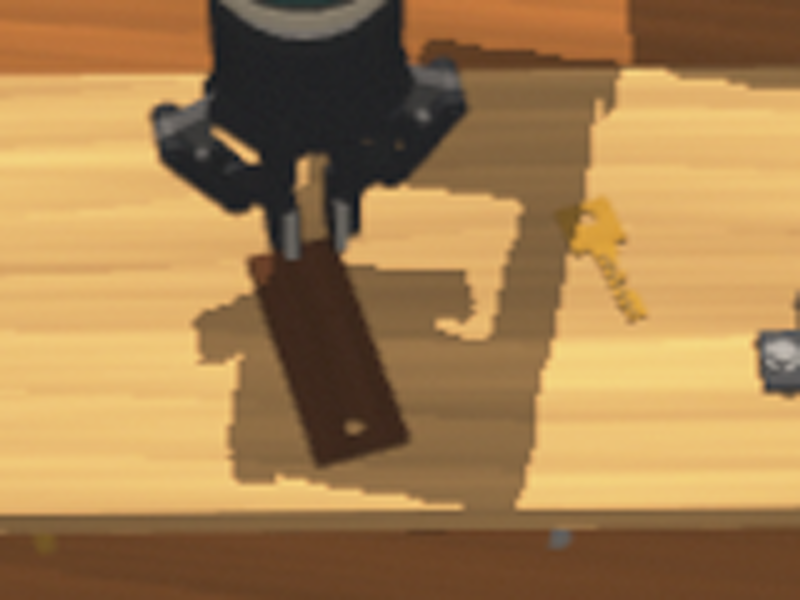

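Scene crop: the silver fingertips end at crop (290,258) and (342,250), just overlapping the tag's rear edge, with the tag unrotated. I'll triangulate the tips against the wrist view.

```bash
python3 - <<'E'
from h import *
s=sense();print(s['position'],s['eef_rot'][2])
def P(n):
    c=camera_info(n);return np.array(c['mtx'],float)@np.c_[cv2.Rodrigues(np.array(c['rvec'],float))[0],np.array(c['tvec'],float).ravel()]
for a,b in(((278,191.6),(307,254)),((288.4,190),(257,254))):
    X=cv2.triangulatePoints(P('scene'),P('wrist'),np.array(a,float).reshape(2,1),np.array(b,float).reshape(2,1)).ravel();X=X[:3]/X[3];print(X.round(4))
    Q=np.r_[X,1]
    for n,o in(('scene',a),('wrist',b)):
        q=P(n)@Q;print(n,(q[:2]/q[2]).round(1),o)
E
```

```text
[0.53465022 0.03539205 0.11215995] 0.307007558900406
[0.5453 0.0275 0.1394]
scene [278.  191.6] (278, 191.6)
wrist [307.2 254.2] (307, 254)
[0.5382 0.0497 0.1387]
scene [288.3 190. ] (288.4, 190)
wrist [256.5 253.9] (257, 254)
```

The visible tips sit at z ≈ 0.139, well above the commanded TCP, so they passed over the tag without touching it. I'll back off behind the tag and feel for the shelf gently.

jog_arm:
  plan: [0,0,-0.5,0,0,0,1.4,-1.3,0.4,-0.5,0,0,-0.05,1.4,-2.6,0.7,-0.5,0,0,-0.1,1.4,-3.9,1.0,-0.5,0,0,-0.103,1.4,-3.9,1.0,0,0,0,-0.103,1.4,-3.9,1.0,0,0,0,-0.103,1.4]

```text
clock: 5.48
position: [0.5007, 0.0141, 0.112]
eef_rot: [-3.141, 0.0, 0.409]
force: [-0.1, -1.0, -0.2]
grip_width: 0.0138
grip_force: 0.0
```

jog_arm:
  plan: [0,0,0.15,0,0,0,1.4,0,0,0.3,0,0,0,1.4,0,0,0.3,0,0,0,1.4]

```text
clock: 5.85
position: [0.5006, 0.0142, 0.109]
eef_rot: [-3.141, 0.0, 0.41]
force: [-0.8, -0.6, 1.2]
grip_width: 0.0139
grip_force: 0.0
```

jog_arm:
  plan: [0,0,0.15,0,0,0,1.4,0,0,0.3,0,0,0,1.4,0,0,0.3,0,0,0,1.4]

```text
clock: 6.22
position: [0.5005, 0.0141, 0.1061]
eef_rot: [-3.141, 0.0, 0.41]
force: [0.5, 1.0, -0.7]
grip_width: 0.014
grip_force: 0.0
```

The TCP is already below the shelf's top with no force, so the tips really are higher than stated. I'll keep going down.

jog_arm:
  plan: [0,0,0.2,0,0,0,1.4,0,0,0.4,0,0,0,1.4,0,0,0.6,0,0,0,1.4,0,0,0.6,0,0,0,1.4]

```text
clock: 6.72
position: [0.5004, 0.0141, 0.1]
eef_rot: [-3.141, 0.0, 0.41]
force: [-1.0, 0.1, 0.1]
grip_width: 0.0138
grip_force: 0.0
```

```bash
python3 - <<'E'
from h import *
s=sense();print(s['position'],s['eef_rot'],s['force'])
wtag('w5.png');save('scene','s5.png')
im=cv2.imread('pics/s5.png')[150:240,230:350]; cv2.imwrite('pics/s5c.png',cv2.resize(im,(800,600),interpolation=cv2.INTER_CUBIC))
E
```

```text
[0.50040103 0.01408526 0.0999891 ] [-3.14127699e+00  3.69739670e-04  4.09807762e-01] [-0.96258019  0.14053372  0.14914461]
6.725 [0.5004 0.0141 0.1   ] yaw 0.4098 F [-1.   0.1  0.1] w 0.013757580599543188
px rear row 212 rear ahead of tcp 0.0253 sides slope,lat [[-0.0016 -0.0215]
 [-0.0007  0.0193]]
```

View pics/s5c.png

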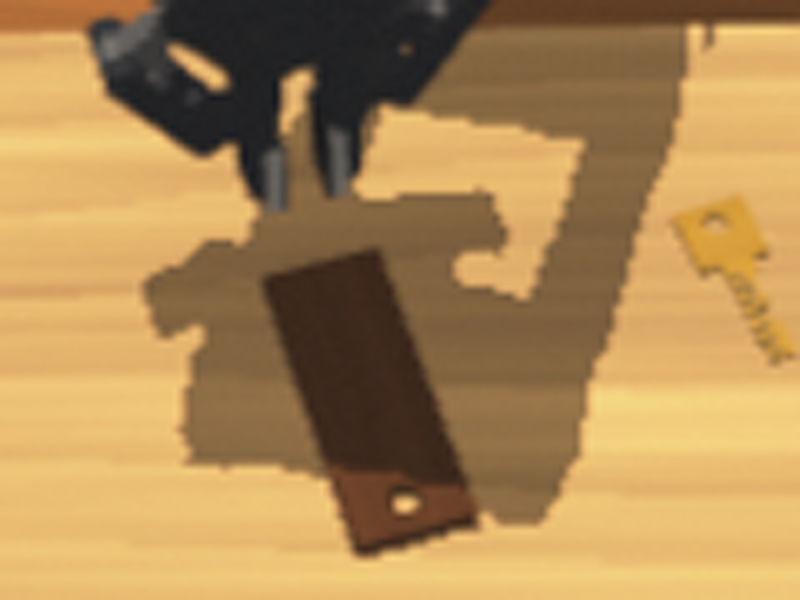

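Crop: the tips, at (273,210) and (340,195), are still above the shelf behind the tag, whose rear corners are at (265,280) and (380,252). The tag is undisturbed.

jog_arm:
  plan: [0,0,0.2,0,0,0,1.4,0,0,0.4,0,0,0,1.4,0,0,0.6,0,0,0,1.4,0,0,0.6,0,0,0,1.4]

```text
clock: 7.32
position: [0.5004, 0.0141, 0.094]
eef_rot: [-3.141, 0.0, 0.41]
force: [-0.2, -0.5, -0.7]
grip_width: 0.0141
grip_force: 0.0
```

jog_arm:
  plan: [0,0,0.15,0,0,0,1.4,0,0,0.3,0,0,0,1.4,0,0,0.3,0,0,0,1.4]

```text
clock: 7.7
position: [0.5005, 0.0141, 0.0911]
eef_rot: [-3.141, 0.0, 0.41]
force: [-0.2, 0.1, 0.7]
grip_width: 0.014
grip_force: 0.0
```

jog_arm:
  plan: [0,0,0.1,0,0,0,1.4,0,0,0.2,0,0,0,1.4,0,0,0.2,0,0,0,1.4]

```text
clock: 8.07
position: [0.5005, 0.014, 0.0891]
eef_rot: [-3.141, 0.0, 0.41]
force: [0.7, 0.7, 0.5]
grip_width: 0.014
grip_force: 0.0
```

jog_arm:
  plan: [0,0,0.1,0,0,0,1.4,0,0,0.2,0,0,0,1.4,0,0,0.2,0,0,0,1.4]

```text
clock: 8.45
position: [0.5005, 0.0141, 0.0871]
eef_rot: [-3.141, 0.0, 0.41]
force: [-0.3, -0.5, 0.5]
grip_width: 0.0137
grip_force: 0.0
```

jog_arm:
  plan: [0,0,0.1,0,0,0,1.4,0,0,0.15,0,0,0,1.4,0,0,0.15,0,0,0,1.4]

```text
clock: 8.82
position: [0.5005, 0.0141, 0.0857]
eef_rot: [-3.141, 0.0, 0.41]
force: [-1.1, -0.3, 0.1]
grip_width: 0.014
grip_force: 0.0
```

jog_arm:
  plan: [0,0,0.1,0,0,0,1.4,0,0,0.1,0,0,0,1.4]

```text
clock: 9.07
position: [0.5005, 0.0141, 0.0846]
eef_rot: [-3.141, 0.0, 0.41]
force: [-0.3, -0.2, 0.2]
grip_width: 0.014
grip_force: 0.0
```

jog_arm:
  plan: [0,0,0.1,0,0,0,1.4,0,0,0.1,0,0,0,1.4]

```text
clock: 9.32
position: [0.5005, 0.0141, 0.0836]
eef_rot: [-3.141, 0.0, 0.41]
force: [-0.6, 0.0, 0.0]
grip_width: 0.0139
grip_force: 0.0
```

jog_arm:
  plan: [0,0,0.1,0,0,0,1.4,0,0,0.1,0,0,0,1.4]

```text
clock: 9.57
position: [0.5005, 0.0141, 0.0826]
eef_rot: [-3.141, 0.0, 0.41]
force: [-1.2, -0.4, -0.1]
grip_width: 0.014
grip_force: 0.0
```

jog_arm:
  plan: [0,0,0.1,0,0,0,1.4,0,0,0.1,0,0,0,1.4]

```text
clock: 9.82
position: [0.5005, 0.0141, 0.0817]
eef_rot: [-3.141, 0.0, 0.41]
force: [-0.1, 0.1, 1.0]
grip_width: 0.0139
grip_force: 0.0
```

```bash
python3 - <<'E'
from h import *
wtag('w6.png');save('scene','s6.png')
a=cv2.imread('pics/s6.png')[165:225,240:320];a=cv2.resize(a,(800,600),interpolation=cv2.INTER_CUBIC)
b=cv2.imread('pics/w6.png')[130:330,150:416]
o=np.zeros((600,800,3),np.uint8);o[:300,:400]=cv2.resize(a,(400,300));o[300:,:400]=cv2.resize(b,(400,300));cv2.imwrite('pics/m6.png',np.ascontiguousarray(o[:,:400]))
E
```

```text
9.825 [0.5005 0.0141 0.0817] yaw 0.4098 F [-0.1  0.1  1. ] w 0.013937326479543695
px rear row 226 rear ahead of tcp 0.0251 sides slope,lat [[-0.0008 -0.0216]
 [ 0.0008  0.0192]]
```

View pics/m6.png

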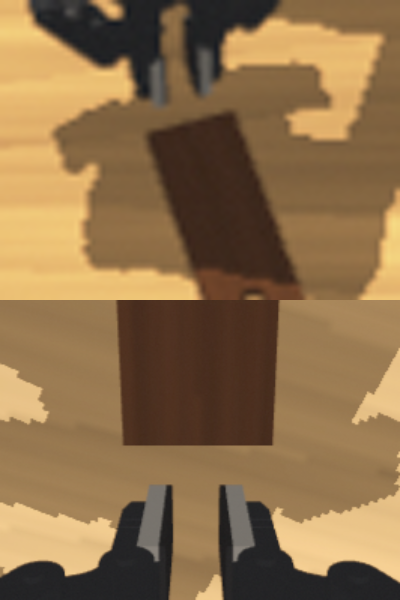

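The tips are now at shelf level, about 14 mm behind the rear face (row 226 against tip row 254) and centred on it. Now I'll push along a gentle arc.

jog_arm:
  plan: [0.5,-0.1,-0.1,0,0,0,1.4,1.0,-0.1,-0.1,0,0,0,1.4,1.4,-0.1,-0.1,0,0,0,1.4,1.78,-0.26,-0.1,0,0,0.025,1.4,2.16,-0.41,-0.1,0,0,0.05,1.4,2.54,-0.55,-0.1,0,0,0.075,1.4,2.54,-0.55,-0.1,0,0,0.075,1.4]

```text
clock: 10.8
position: [0.522, 0.0295, 0.0827]
eef_rot: [-3.142, -0.0, 0.335]
force: [0.2, 0.4, 0.1]
grip_width: 0.0141
grip_force: 0.0
```

```bash
python3 -c "
from h import *
wtag('w7.png')"
```

```text
10.8 [0.522  0.0295 0.0827] yaw 0.3347 F [0.2 0.4 0.1] w 0.014135318332439426
px rear row 253 rear ahead of tcp 0.0119 sides slope,lat [[ 0.0016 -0.0208]
 [ 0.0039  0.0199]]
```

jog_arm:
  plan: [0.42,-0.19,0,0,0,0.03,1.4,0.85,-0.38,0,0,0,0.06,1.4,1.29,-0.55,0,0,0,0.09,1.4,1.72,-0.7,0,0,0,0.12,1.4,2.17,-0.84,0,0,0,0.15,1.4,2.4,-0.91,0,0,0,0.165,1.4,2.61,-0.97,0,0,0,0.18,1.4,2.61,-0.97,0,0,0,0.18,1.4]

```text
clock: 11.85
position: [0.5433, 0.047, 0.0827]
eef_rot: [-3.142, -0.0, 0.155]
force: [0.9, -0.5, -0.2]
grip_width: 0.014
grip_force: 0.0
```

```bash
python3 - <<'E'
from h import *
wtag('w8.png')
im=cv2.imread('pics/w8.png')[:,:,::-1].astype(int)
a=save('scene','s8.png').astype(int)
# front edge of shelf in the scene picture: last strong drop at upper-face border
E
```

```text
11.85 [0.5433 0.047  0.0827] yaw 0.1547 F [ 0.9 -0.5 -0.2] w 0.014011872021450315
px rear row 253 rear ahead of tcp 0.0117 sides slope,lat [[ 0.0006 -0.0206]
 [ 0.0031  0.0201]]
```

View pics/w8.png

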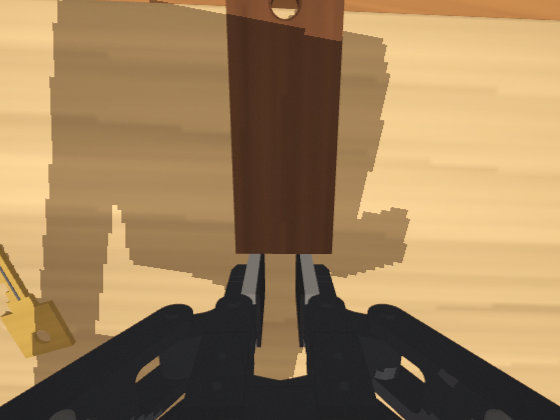

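The wrist view shows the tag square to the hand, with its rear at row 253. The shelf's front edge is at the top, from about (350,10) to (560,20), just short of the hole. I'll measure that edge here.

```bash
python3 - <<'E'
from h import *
im=cv2.imread('pics/w8.png')[:,:,::-1].astype(int)
pts=[(x,np.argmax(np.diff(im[2:40,x,1]))+2.5) for x in list(range(352,556,4))]
print(pts[::8])
w=ray('wrist',pts,.11)[:,:2]
l=cv2.fitLine(w.astype(np.float32),cv2.DIST_HUBER,0,.001,.001).ravel()
e=l[:2]*(-np.sign(l[1]));n=np.array([-e[1],e[0]]);print('edge yaw',np.arctan2(n[1],n[0]),l)
n2=np.array([.99343,.11442]); s=sense();y=s['eef_rot'][2]-.002;C=np.array(s['position'][:2])+.0667*np.array([np.cos(y),np.sin(y)])
print('C to edge: wrist',(l[2:]-C)@n,'top',(np.array([.6565,-.0129])-C)@n2,'end: top edge at y',l[2:],(l[2:]-[.6565,-.0129])@n2)
b=cv2.imread('pics/s8.png')[:,:,::-1].astype(int)
pts=[]
for x in list(range(150,265,4))+list(range(330,380,4)):
    pts.append((x,235+np.argmin(np.diff(b[235:252,x,1]))+.5))
print(pts[::6]);w=ray('scene',pts,.11)[:,:2];l=cv2.fitLine(w.astype(np.float32),cv2.DIST_HUBER,0,.001,.001).ravel()
e=l[:2]*(-np.sign(l[1]));n=np.array([-e[1],e[0]]);print('scene edge',np.arctan2(n[1],n[0]),(l[2:]-C)@n)
E
```

```text
[(352, np.float64(11.5)), (384, np.float64(12.5)), (416, np.float64(13.5)), (448, np.float64(15.5)), (480, np.float64(16.5)), (512, np.float64(18.5)), (544, np.float64(19.5))]
edge yaw 0.11629755 [ 0.11603558 -0.99324507  0.65637773  0.00372842]
C to edge: wrist 0.040824516379108534 top 0.03913832581178073 end: top edge at y [0.65637773 0.00372842] 0.0017811601865596897
[(150, np.float64(242.5)), (174, np.float64(242.5)), (198, np.float64(242.5)), (222, np.float64(242.5)), (246, np.float64(242.5)), (334, np.float64(241.5)), (358, np.float64(241.5))]
scene edge 0.1137515 0.043110231122801726
```

jog_arm:
  plan: [0.3,-0.13,0,0,0,0.02,1.4,0.6,-0.25,0,0,0,0.04,1.4,0.9,-0.24,0,0,0,0.04,1.4,1.15,-0.23,0,0,0,0.04,1.4,1.35,-0.22,0,0,0,0.04,1.4,1.35,-0.22,0,0,0,0.04,1.4]

```text
clock: 12.7
position: [0.5564, 0.0512, 0.0827]
eef_rot: [-3.142, -0.0, 0.115]
force: [-0.1, -0.3, 0.1]
grip_width: 0.0136
grip_force: 0.0
```

```bash
python3 - <<'E'
from h import *
wtag('w9.png')
b=save('scene','s9.png').astype(int)
s=sense();y=s['eef_rot'][2];C=np.array(s['position'][:2])+.0667*np.array([np.cos(y),np.sin(y)]);n=np.array([np.cos(.115),np.sin(.115)])
print('C to edge',(np.array([.6564,.0037])-C)@n)
c=tagrect(b.astype(np.uint8),270,195,320,262,100);
cv2.imwrite('pics/s9c.png',cv2.resize(cv2.imread('pics/s9.png')[185:275,240:360],(800,600),interpolation=cv2.INTER_CUBIC))
E
```

```text
12.7 [0.5564 0.0512 0.0827] yaw 0.1148 F [-0.1 -0.3  0.1] w 0.013558201133662606
px rear row 253 rear ahead of tcp 0.0116 sides slope,lat [[-0.0006 -0.0205]
 [ 0.0018  0.0202]]
C to edge 0.027465177782930086
```

View pics/s9c.png

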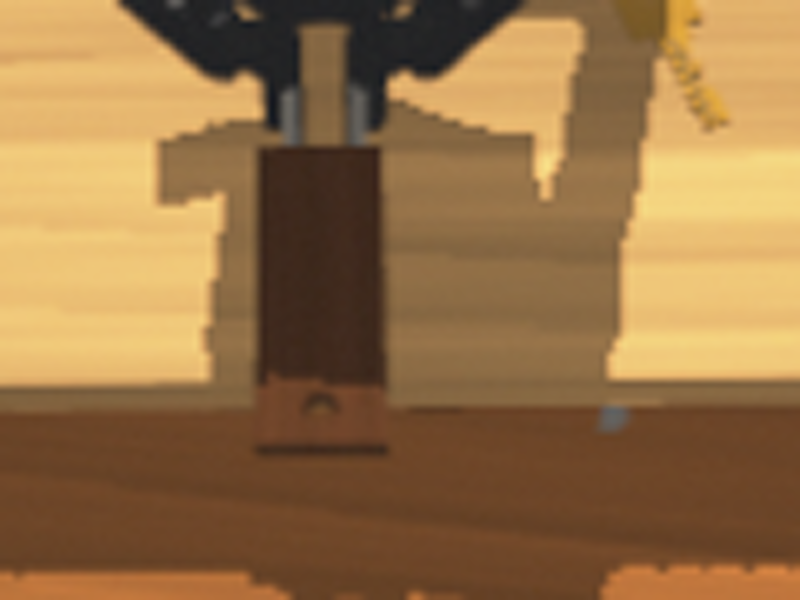

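Scene crop: the tag is square to the edge. The shelf's upper edge is at crop row 387, the tag's end at rows 445 (top) and 454 (bottom), and the hole is beyond the edge.

```bash
python3 - <<'E'
from h import *
f=lambda x,y:(240+x/6.6667-.4,185+y/6.6667-.4)
n=np.array([np.cos(.115),np.sin(.115)])
e=ray('scene',[f(318,387)],.11)[0,:2]
a=ray('scene',[f(320,454)],.11)[0,:2];b=ray('scene',[f(320,445)],.118)[0,:2]
r=ray('scene',[f(320,147)],.118)[0,:2]
print('overhang',(a-e)@n,(b-e)@n,'len',(b-r)@n)
q=ray('scene',[f(262,200),f(256,440),f(382,200),f(387,440)],.118)[:,:2]
for i,j in((0,1),(2,3)):
    d=q[j]-q[i];print('side yaw',np.arctan2(d[1],d[0]))
E
```

```text
overhang 0.023658408589471925 0.024405262417789692 len 0.10983659410366536
side yaw 0.09875079736946092
side yaw 0.11579589843938312
```

The estimates are 24 mm (scene), 27.5 mm (wrist) and 29 mm (top), so I'll push 3 mm more, then back off and lift clear.

jog_arm:
  plan: [0.15,0,0,0,0,0,1.4,0.3,0,0,0,0,0,1.4,0.3,0,0,0,0,0,1.4,-0.5,0,0,0,0,0,1.4,-2,0,-0.2,0,0,0,1.4,-4,0,-3,0,0,0,1.4,-6,0,-7,0,0,0,1.4,-8,0,-11,0,0,0,1.4]

```text
clock: 13.8
position: [0.4743, 0.042, 0.1935]
eef_rot: [-3.141, 0.002, 0.115]
force: [0.6, 0.2, 0.4]
grip_width: 0.0141
grip_force: 0.0
```

jog_arm:
  plan: [-2,0,-4,0,0,0,1.4,-2,4,-6,0,0,0,1.4,-4,9,-6,0,0,0,1.4,-5,14,-6,0,0,0,1.4,-5,18,-6,0,0,0,1.4,-5,18,-6,0,0,0,1.4]

```text
clock: 14.55
position: [0.4468, -0.1446, 0.2526]
eef_rot: [3.141, 0.0, 0.111]
force: [0.1, 1.1, -0.5]
grip_width: 0.0138
grip_force: 0.0
```

```bash
python3 - <<'E'
from h import *
s=sense();print(s['clock'],s['position'],np.round(s['force'],1))
a=save('top','t9.png');b=save('scene','s10.png')
A=cv2.resize(a[130:220,220:300],(400,450),interpolation=cv2.INTER_CUBIC);B=cv2.resize(b[190:280,247:327],(400,450),interpolation=cv2.INTER_CUBIC)
cv2.imwrite('pics/m10.png',np.hstack([A,B])[:,:,::-1])
E
```

```text
14.55 [ 0.44677744 -0.1445644   0.25259202] [ 0.1  1.1 -0.5]
```

View pics/m10.png

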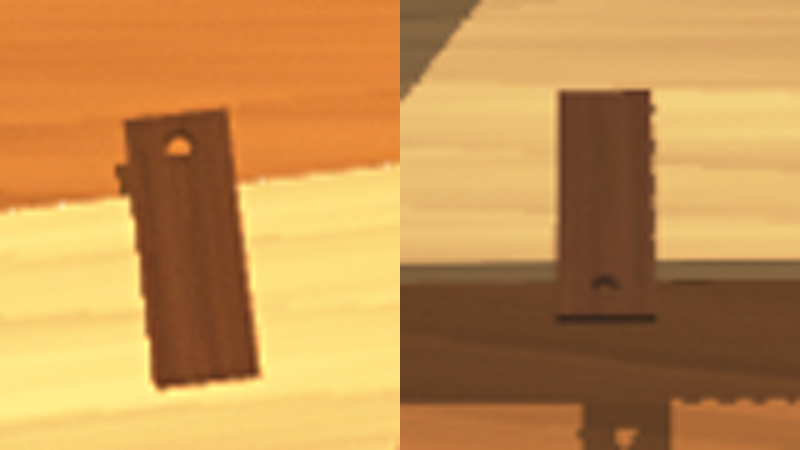

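The hand is clear. In the composite (5x scale), the top view has the tag's end at (176,115), its rear at (207,381) and the edge at about (185,189). The scene view has the edge at row 262 and the end at rows 314 and 321.

```bash
python3 - <<'E'
from h import *
n=np.array([np.cos(.115),np.sin(.115)])
f=lambda x,y:(220+x/5-.4,130+y/5-.4); g=lambda x,y:(247+(x-400)/5-.4,190+y/5-.4)
R=lambda c,p,z:ray(c,[p],z)[0,:2]
e,a,r=R('top',f(185,189),.11),R('top',f(176,115),.118),R('top',f(207,381),.118);d=a-r
print('top overhang',(a-e)@n,'len',np.linalg.norm(d),'yaw',np.arctan2(d[1],d[0]))
im=cv2.imread('pics/t9.png')[:,:,::-1];print(fit(ray('top',tagrect(im,232,148,276,212,135),.118)))
e,a,b,r=R('scene',g(606,262),.11),R('scene',g(606,314),.118),R('scene',g(606,321),.11),R('scene',g(604,92),.118)
print('scene',(a-e)@n,(b-e)@n,(a-r)@n)
E
```

```text
top overhang 0.02852352419177612 len 0.10914389609711168 yaw 0.10733535600056221
(array([0.62251965, 0.06033565]), array([108.22196198,  44.99278641]), array([0.99264497, 0.12106185], dtype=float32))
scene 0.028371210699973618 0.027755367006896507 0.108736043509206
```

```bash
python3 -c "
from h import *
print(hand_in())"
```

```text
the job is handed in; nothing more can be done
None
```

I've handed the job in: the tag's ring-hole end sticks out about 29 mm over the front edge (estimates 28–30.5 mm) and is square to within about half a degree, moved only by fingertip pushes; the hand is clear, and I steered well clear of the file, key blank and cup but didn't re-measure them at the end.

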